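# Hang the stopwatch rack on the bench upright

## Task

Lift the steel stopwatch rack out of its grey stand, put its keyhole over the screw on the white upright, pegs facing outwards, and pull it down until it is fully home and the spring pin has clicked out into the catch hole. Feel your way gently, without forcing anything, leave the other things on the bench where they are, and let go of the rack.

Things in the scene. Friction and masses are not known exactly. Their poses are not given: they have to be found in the camera images.
- rack: (sizes in mm) Loose steel plate, 80 wide (y) x 5 thick (x) x 120 high (z), about 0.25 kg, with a grip block on top. Origin: middle of the lower edge, mid-thickness. +z up; +x is the front, where two short upturned pegs stick out to x = 29, at y = -28 and +28, 42 to 56 up. A keyhole and a catch hole lie on its centre line. It starts upright in the stand's groove, grip block up.
- grip (a point): (sizes in mm) Centre of the rack's grip block (44 wide along y x 10 thick along x x 45 high), 142 above the rack's origin; the block stands 120 to 165 above the origin. Axes as the rack's.
- entry (a point): (sizes in mm) Centre of the keyhole's round entry hole in the rack, 18 across, right through, 67 above the rack's origin, mid-thickness. From it a slot 9 wide runs up; when fully home the screw's shank touches the slot's top end, its axis 85 above the origin (18 above this point). The square catch hole, 10 x 10, is centred 35 above the origin (32 below this point).
- stand: (sizes in mm) Fixed grey plastic stand, 60 x 110 x 40 high, with one groove along its y, 7.4 wide, floor 10 above the bench, open at both ends. Origin: middle of its underside. It holds the rack upright at the start.
- upright: (sizes in mm) Fixed white steel upright, 90 wide (y), 128 high, 25 thick, foot going backwards. Origin: on the bench, middle of the front face; +z up, +x straight out of the face. A strip in its middle slot carries a screw along +x (shank 6, bevelled round head 14 wide, underside 8 and front 13 out from the face) and a spring pin 50 below it. The hung rack's +x is along this +x, its back near the face.
- mark (a point): (sizes in mm) Point on the centre line of the upright's front face, 110 above the bench, axes as the upright's. The strip may be clamped higher or lower: the screw is on the centre line but anywhere from 11 below to 11 above this point, different each time and not measured: find it by feel or sight, with light pushes: over 30 N bends it.
- pin (a joint): How far the spring pin is pushed in, m: 0 = out, its round tip (6 thick) 9 mm off the face. 2 N starts it, 5 N pushes it 8 mm in. The plate pushes it in when put over the screw and so is clamped behind the head: it does not slide down by its own weight. It springs out to 0 into the catch hole when the rack is home, 18 mm below where the entry hole is centred on the screw.
- weight_a: Bystander, sizes in mm: cylindrical knobbed steel weight, 72 wide, 56 high; origin at the middle of its underside.
- weight_b: Bystander, sizes in mm: cylindrical knobbed steel weight, 72 wide, 56 high; origin at the middle of its underside.
- cup_a: Bystander, sizes in mm: small open steel cup, 44 wide, 55 high; origin at the middle of its underside.
- cup_b: Bystander, sizes in mm: small open steel cup, 44 wide, 55 high; origin at the middle of its underside.
- stopwatch: Bystander, sizes in mm: round black stopwatch lying flat, 60 wide, 18 high; origin at the middle of its underside.
- jar: Bystander, sizes in mm: glass jar with steel lid, 74 wide, 85 high; origin at the middle of its underside.
- cylinder: Bystander, sizes in mm: clear measuring cylinder, 28 wide on a 64 foot, 240 high; origin at the middle of its underside.
There are look-alikes about, which are no part of the job. What is meant by the rack is not orange, and is the larger of those in its own colour. Of the things that look like the stand, take the one that is farthest from the robot's base at the start.

How it is judged:
By the outcome, as a careful person would: the job done as asked, in the order asked, and still so for the second after the job is handed in, with the robot touching nothing.
It also fails if it takes over 64 s, if anything falls off the work surface, if the arm or the gripper's body presses on something with over 40 N, if the wrist force passes 120 N, or if a joint passes its speed limit or range.

## Robot

A 6-joint arm with a two-finger parallel gripper is mounted at the origin on the work surface. World frame = base frame: x ahead of the robot, y to its left, z up, the work surface at z = 0. Lengths are in mm, angles in rad, forces in N, time in s.
With the tool pointing down it reaches from about 275 to 750 mm from the base axis. Payload 10.2 kg.
Tool frame: the origin (TCP) lies between the finger pads; the fingertips stand 17 mm ahead of it and the grasp point (between the pads) lies 2 mm behind it; z points along the fingers, y is the line along which they close (so a half turn about z gives the same grasp; the last joint's range is limited). The gripper opens to 85 mm and grips with 20 to 120 N. Pads are 22 mm wide; open, the fingers measure 114 mm over their backs; the gripper's body (76 mm by 85 mm) begins 54 mm behind the grasp point. The pads swing forward as they close: fully open they stand 13 mm farther back than shut.
Start: joints at [1.081, 0.313, 1.498, -0, 1.331, -0.223], TCP at [138.427, 506.428, 248.294] pointing down, gripper open.
Joint ranges: [-2.94, 2.94], [-0.97, 2.17], [0.19, 2.56], [-1.23, 4.37], [0.02, 3.11], [-2.88, 2.88]. Speed limits (rad/s): [2.39, 2.39, 3.01, 3.14, 3.14, 3.14].

## Interface

Orientations are given as a unit quaternion [w, x, y, z].
In Python, from rig import * gives the robot as it stands.
- The arm moves only by the tool step_arm, never from a script. Its argument "commands" is text: rows parted by semicolons, each of 7 numbers parted by spaces: the opening, from 0 (shut) to 1 (fully open), then the shift along the tool's x, y, z in cm, then the turn, a rotation vector about the tool's x, y, z in rad. In form: hand x y z rx ry rz; .... A call has 1 to 20 rows; each row is the pose to reach, as a shift and turn from the pose commanded when the call began, along the tool's axes at that moment; what a row does not reach only later rows make up. A row lasts 1/12 s, in which the tool goes at most 41.7 mm and 7.16 degrees, less where a joint would pass 70% of its speed; a pose out of reach is approached as far as the arm can. A call with a gripper value outside its range is refused whole. The fingers move at their own pace and stop on an object; "newtons" is the grip in N (left out, the last holds). Time passes only in rows, so rows that repeat a pose let the fingers close. It gives the time, the measured TCP pose, the force, the opening and the grip force at its end, in the units of the state.
- sense(): the state, without advancing time (a new reading comes with each control period).
- capture(name): name is "scene" or "side" or "wrist"; returns the picture (400x640x3 uint8, red, green, blue); there is no depth.
- camera_model(name): a dict with "mtx" (3x3 intrinsics, pixels), "eye" and "rotation" of the camera in the world. Camera axes: x right, y down, z forward; pixel columns grow to the right and rows downward; lengths in mm; the calibration is good to about 2 mm. A picture is of the moment at which its call begins: read the wrist's pose just before it. camera_model takes no time and is no camera call; for the wrist camera it gives the pose at the moment of the call.
- finish_job(): hands the job in; it is judged then, once.
Trained networks look in the newest picture that a camera, given by its name, has taken for a name from the list of things; names that differ only in an ending like _2 or _b are one class to them, and where a whole thing is asked for, a point or a joint stands for the part that bears it (a point fixed in the world has none). Each returns a list of dicts, best first, with "score" (0 to 1); they miss things now and then, are a little off and sometimes report something else, mostly with a low value. They report only what shows in the picture. A call takes as long as a camera call. They do not tell look-alikes from the thing itself.
- search_frame(camera, label): "rect" ([centre column, centre row, width, height] in pixels, round what is visible of it).
- trace(camera, label): "mask" (400x640 bool, what is visible of it) and "rect" ([centre column, centre row, width, height] in pixels, round what is visible of it).
- spot_point(camera, label): "xy" ([column, row] in pixels: a listed point, or the origin of a listed thing).
The state is a dict: "time_s": time; "joints": joint angles; "dq": joint speeds; "tau": joint torques, N m; "eef_pos": TCP position; "ee_rot": TCP orientation; "force": force on the tool from outside, world axes, zero at the start; "wrist_torque": the same for the moment, N m; "grip_width": opening from 0.0 (shut) to 1.0 (fully open); "grip_force": force on a finger pad.
Only numpy, scipy, OpenCV 4.12 (cv2) and the standard library are available. Lean on these libraries where they do the work, as an engineer would, in place of code of your own. Each camera call takes 0.05 s, during which the arm holds its last target. There are 200 camera calls.

## Working session

There is one attempt and no reset: what is moved stays moved. The work goes in short steps, Python scripts to look and compute and a tool call to move; the robot and the scene stay as the last step left them, time stands still between calls to the robot, and variables do not carry over. Pictures are saved under pics/ and viewed, at most 11 in all, crops included, and the job is handed in when it is done.

Besides the shell and the picture viewer there is one more tool, called as name(argument=value, ...) on one line, values as JSON. step_arm: Moves the arm, as the interface text tells. Its arguments: {"type":"object","properties":{"commands":{"type":"string"},"newtons":{"type":"number"}},"required":["commands"]}

```bash
mkdir -p pics; ls; cat > h.py <<'E'
from rig import *
import numpy as np, cv2
def save(n,img): cv2.imwrite(f'pics/{n}.png',cv2.cvtColor(np.ascontiguousarray(img),cv2.COLOR_RGB2BGR))
def ray(cm,uv):
    d=np.linalg.inv(np.array(cm['mtx']))@np.array([uv[0],uv[1],1.]); R=np.array(cm['rotation'])
    return np.array(cm['eye'],float), R@d
def onz(cm,uv,z):
    e,d=ray(cm,uv); return e+d*(z-e[2])/d[2]
def tri(c1,p1,c2,p2):
    a,d=ray(c1,p1);b,f=ray(c2,p2); d=d/np.linalg.norm(d);f=f/np.linalg.norm(f)
    s=np.linalg.lstsq(np.c_[d,-f],b-a,rcond=None)[0]; P=a+s[0]*d;Q=b+s[1]*f
    return (P+Q)/2,np.linalg.norm(P-Q)
def proj(cm,P):
    R=np.array(cm['rotation']); p=np.array(cm['mtx'])@(R.T@(np.array(P,float)-np.array(cm['eye']))); return p[:2]/p[2]
E
python3 - <<'E'
from h import *
np.set_printoptions(precision=1,suppress=True)
ims=[]
for c in("scene","side"):
    im=capture(c); ims.append(im); cm=camera_model(c); print(c,cm)
    for l in("rack","stand","upright"):
        print(l,[(np.array(r['rect']),round(r['score'],2)) for r in search_frame(c,l)])
    for l in("grip","entry","mark","upright","stand","rack"):
        print(l,[(np.array(r['xy']),round(r['score'],2)) for r in spot_point(c,l)])
for n,i in zip("ab",ims): save(n,i)
print(sense())
E
```

```text
pics
scene {'mtx': array([[457.7,   0. , 315.9],
       [  0. , 457.7, 200.3],
       [  0. ,   0. ,   1. ]]), 'eye': array([1292.4,  641.7,  798.1]), 'rotation': array([-0.2,  0.4,  0.8, -0.4])}
rack [(array([218.1, 219.1,  25.9,  61.1]), 0.72), (array([253.7, 182.1,  24. ,  49.1]), 0.67), (array([264.4, 177.6,  14.1,  36.6]), 0.66)]
stand [(array([254.7, 210.6,  41. ,  24. ]), 0.89), (array([294.3, 160.4,  31.8,  20.3]), 0.6)]
upright [(array([385.8, 248.4,  57.6,  60.1]), 0.76)]
grip [(array([215.4, 199. ]), 0.98), (array([249.2, 166.6]), 0.71), (array([259. , 169.6]), 0.56)]
entry [(array([219.6, 223.9]), 0.69), (array([264.8, 182.1]), 0.65), (array([254.3, 191.8]), 0.61)]
mark [(array([376.7, 233.8]), 0.72)]
upright [(array([374.4, 267. ]), 0.59), (array([256.4, 212.4]), 0.59)]
stand [(array([295. , 165.2]), 0.59), (array([252. , 212.1]), 0.56)]
rack [(array([267.4, 192.8]), 0.69), (array([258.4, 208.7]), 0.61), (array([222.5, 240.4]), 0.58)]
side {'mtx': array([[364.6,   0. , 325.7],
       [  0. , 364.6, 202.8],
       [  0. ,   0. ,   1. ]]), 'eye': array([441.4, 730.6, 731.7
[... 409 characters left out ...]
, 0.6), (array([232.5, 356.9]), 0.17)]
mark [(array([307.9, 256.5]), 0.82)]
upright [(array([308.1, 284.8]), 0.93)]
stand [(array([415. , 159.2]), 0.67), (array([327.4, 174.9]), 0.59), (array([211.8, 250.9]), 0.35)]
rack [(array([273.1, 177. ]), 0.76), (array([355.7, 166.2]), 0.55), (array([328.9, 170.1]), 0.47)]
{'time_s': 1.0, 'joints': array([ 1.1,  0.3,  1.5,  0. ,  1.3, -0.2]), 'dq': array([ 0.,  0.,  0., -0.,  0., -0.]), 'tau': array([  0. , -41.2, -26. ,  -0. ,   0. ,   0. ]), 'eef_pos': array([138.4, 506.4, 248.3]), 'ee_rot': array([-0. ,  0.1,  1. , -0. ]), 'force': array([-0.4,  0.8, -0. ]), 'wrist_torque': array([-0.,  0., -0.]), 'grip_force': 0.0, 'grip_width': 1.000012869745431}
```

```bash
python3 - <<'E'
s=open('h.py').read()
s=s.replace("np.array(cm['rotation'])","rot(cm['rotation'])")
s=s.replace("def save","from scipy.spatial.transform import Rotation as Ro\ndef rot(q): return Ro.from_quat(np.array(q,float)[[1,2,3,0]]).as_matrix()\ndef save",1)
open('h.py','w').write(s)
import cv2
a=cv2.imread('pics/a.png');b=cv2.imread('pics/b.png')
cv2.imwrite('pics/a1.png',cv2.resize(a[100:320,160:460],(800,586),interpolation=cv2.INTER_CUBIC))
cv2.imwrite('pics/b1.png',cv2.resize(b[90:330,170:490],(800,600),interpolation=cv2.INTER_CUBIC))
E
```

```text
(no output)
```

View pics/a1.png

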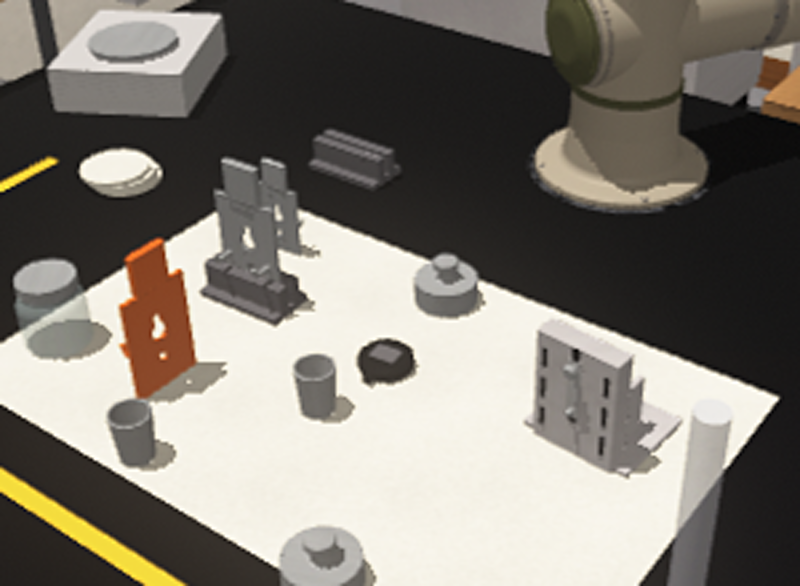

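View pics/b1.png

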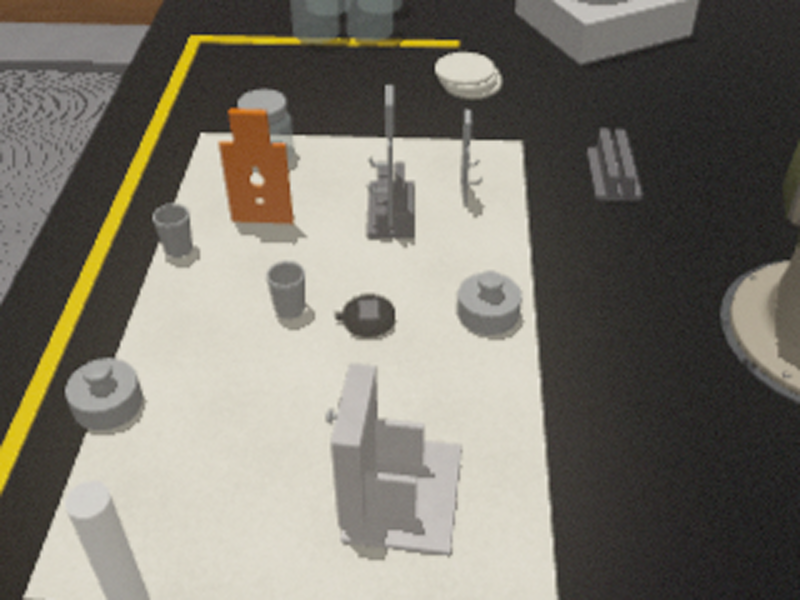

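Possible racks: the orange plate (218,219), the large steel plate in the grey stand (254,185), and a smaller steel plate standing behind it (264,178). There are two stands, one under the large plate (254,211) and one empty near the base (294,160). I choose the large steel plate in the far stand. Its pegs face +x, the same way the screw points.

```bash
python3 - <<'E'
from h import *
np.set_printoptions(precision=1,suppress=True)
A,B=camera_model("scene"),camera_model("side")
for n,p,q in [("grip",(249.2,166.6),(324.1,130.3)),("entry",(254.3,191.8),(325.6,151.2)),("rack",(258.4,208.7),(328.9,170.1)),("mark",(376.7,233.8),(307.9,256.5)),("upr",(374.4,267),(308.1,284.8)),("stand",(252,212.1),(327.4,174.9)),("small rack entry",(264.8,182.1),(359.6,157.7)),("otherstand",(295,165.2),(415,159.2))]: print(n,*tri(A,p,B,q))
im=capture("wrist"); W=camera_model("wrist"); print(W); print(sense()['ee_rot'],rot(sense()['ee_rot']))
a=cv2.imread('pics/a.png'); cv2.imwrite('pics/ra.png',np.hstack([cv2.resize(a[140:240,205:305],(400,400),interpolation=cv2.INTER_CUBIC),cv2.resize(cv2.cvtColor(im,cv2.COLOR_RGB2BGR),(400,250)).repeat(1,0) if 0 else cv2.resize(cv2.cvtColor(im,cv2.COLOR_RGB2BGR),(400,400))]))
E
```

```text
grip [ 509.6 -190.6  160.4] 5.55064927286791
entry [ 507.  -187.    82.1] 17.58609440911144
rack [ 496.8 -187.5   12.7] 12.200686090349592
mark [517.3 233.  111.3] 4.007808726112828
upr [521.2 235.1   8.4] 4.027166222931247
stand [ 501.8 -208.2  -13.9] 2.980126320249372
small rack entry [ 398.7 -244.1   30.7] 0.2988430952637153
otherstand [ 213.7 -273.3    2.7] 11.886398514698573
{'mtx': array([[320.7,   0. , 322.4],
       [  0. , 320.7, 199.7],
       [  0. ,   0. ,   1. ]]), 'eye': array([ 75.6, 523. , 373.8]), 'rotation': array([0.1, 0.8, 0.6, 0.1])}
[ 0.   0.1  1.  -0. ] [[-1.   0.3 -0. ]
 [ 0.3  1.  -0. ]
 [-0.  -0.  -1. ]]
```

View pics/ra.png

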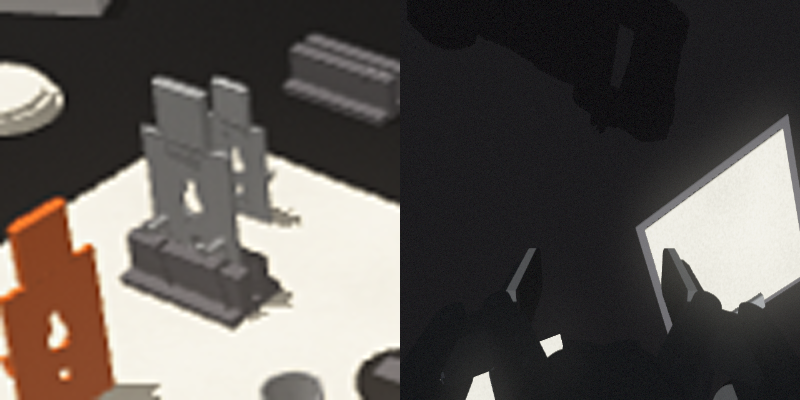

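The crop confirms the choice: the large grey plate sits in the grey stand with its pegs facing the scene camera. I'll move there for a wrist view.

```bash
cat >> h.py <<'E'
def go(pos,yaw,cmdpos=None):
    "shift (cm) and rotvec in the current tool axes to a downward pose with tool y at world yaw"
    s=sense(); R=rot(s['ee_rot']); p=np.array(s['eef_pos'] if cmdpos is None else cmdpos)
    y=np.array([np.cos(yaw),np.sin(yaw),0]); z=np.array([0,0,-1.]); T=np.c_[np.cross(y,z),y,z]
    print('go',np.round(R.T@(np.array(pos)-p)/10,3),np.round(Ro.from_matrix(R.T@T).as_rotvec(),4))
E
python3 - <<'E'
from h import *
s=sense();R=rot(s['ee_rot']);W=camera_model("wrist")
print(R.T@rot(W['rotation']), R.T@(np.array(W['eye'])-s['eef_pos']))
go([507,-230,300],0)
E
```

```text
[[ 3.74953248e-04 -9.65201495e-01 -2.61507042e-01]
 [ 9.99999904e-01  4.21320129e-04 -1.21241884e-04]
 [ 2.27201028e-04 -2.61506971e-01  9.65201561e-01]] [  64.96007567   -0.61183573 -125.54033705]
go [-54.967 -61.322  -5.167] [-0.     0.     1.304]
```

step_arm(commands="1 -18 -18 -5.2 0 0 0.35;1 -55 -61.3 -5.2 0 0 1.304;1 -55 -61.3 -5.2 0 0 1.304;1 -55 -61.3 -5.2 0 0 1.304;1 -55 -61.3 -5.2 0 0 1.304;1 -55 -61.3 -5.2 0 0 1.304;1 -55 -61.3 -5.2 0 0 1.304;1 -55 -61.3 -5.2 0 0 1.304;1 -55 -61.3 -5.2 0 0 1.304;1 -55 -61.3 -5.2 0 0 1.304;1 -55 -61.3 -5.2 0 0 1.304;1 -55 -61.3 -5.2 0 0 1.304;1 -55 -61.3 -5.2 0 0 1.304;1 -55 -61.3 -5.2 0 0 1.304;1 -55 -61.3 -5.2 0 0 1.304;1 -55 -61.3 -5.2 0 0 1.304;1 -55 -61.3 -5.2 0 0 1.304;1 -55 -61.3 -5.2 0 0 1.304;1 -55 -61.3 -5.2 0 0 1.304;1 -55 -61.3 -5.2 0 0 1.304")

```text
time_s: 2.72
eef_pos: [508.0, -232.6, 300.1]
ee_rot: [0.0, 0.708, 0.707, -0.0]
force: [0.8, -0.1, 0.4]
grip_width: 0.997
grip_force: 0.0
```

```bash
python3 - <<'E'
from h import *
np.set_printoptions(precision=1,suppress=True)
W=camera_model("wrist"); im=capture("wrist")
for r in trace("wrist","rack"): print(r['rect'],r['score'])
for l in("grip","stand"): 
  for r in spot_point("wrist",l): print(l,r, onz(W,r['xy'],152 if l=='grip' else 0))
save('w1',im); c=proj(W,[508,-190,175]); print(c)
u,v=map(int,c); save('w1c',cv2.resize(im[max(0,v-100):v+120,u-150:u+150],None,fx=2.6,fy=2.6,interpolation=cv2.INTER_CUBIC)); print(max(0,v-100),u-150)
E
```

```text
[329.9, 138.8, 34.1, 88.7] 0.93
[237.9, 173.2, 28.6, 61.0] 0.75
[487.7, 120.3, 135.0, 39.1] 0.75
grip {'xy': [318.1, 141.5], 'score': 0.83} [ 505.3 -190.9  152. ]
grip {'xy': [225.7, 178.4], 'score': 0.82} [ 424.9 -222.4  152. ]
grip {'xy': [510.4, 109.8], 'score': 0.78} [ 663.4 -165.3  152. ]
stand {'xy': [102.7, 199.6], 'score': 0.8} [ 206.8 -282.5    0. ]
stand {'xy': [320.5, 135.0], 'score': 0.55} [ 506.5 -195.5    0. ]
[321.2 143. ]
42 171
```

View pics/w1c.png

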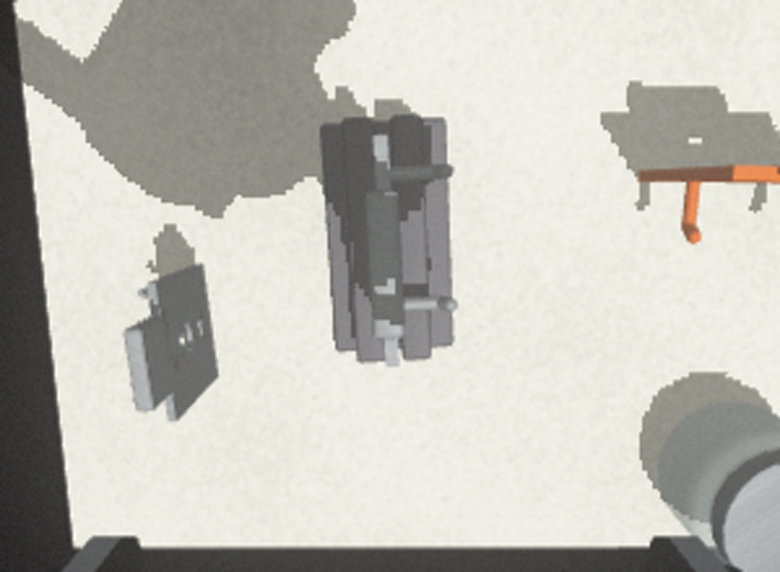

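The wrist crop shows the large rack's grip top centred near crop (384,257), which is full-picture (319,141). Its pegs point right (+x) and it is tilted by about 0.05 rad. The small rack is at left and the orange one at right.

```bash
python3 - <<'E'
from h import *
np.set_printoptions(precision=1,suppress=True)
W=camera_model("wrist")
q=lambda u,v:onz(W,(171+(u+.5)/2.6-.5,42+(v+.5)/2.6-.5),175)
P=[q(367,193),q(395,193),q(402,319),q(372,320)]
for p in P: print(p)
c=np.mean(P,0); print(c); go([c[0],c[1],220],0.048)
s=sense(); print(s['eef_pos'],s['ee_rot'])
E
```

```text
[ 500.2 -167.3  175. ]
[ 508.3 -167.3  175. ]
[ 510.4 -204.1  175. ]
[ 501.3 -204.4  175. ]
[ 505.  -185.8  175. ]
go [ 4.4 -0.2  8. ] [-0. -0. -0.]
[ 507.3 -230.2  299.7] [-0.   0.7  0.7  0. ]
```

step_arm(commands="1 4.1 -0.2 2 0 0 -0.05;1 4.1 -0.2 6 0 0 -0.05;1 4.1 -0.2 10 0 0 -0.05;1 4.1 -0.2 12.5 0 0 -0.05;1 4.1 -0.2 14 0 0 -0.05;1 4.1 -0.2 14.5 0 0 -0.05;0.2 4.1 -0.2 14.5 0 0 -0.05;0.2 4.1 -0.2 14.5 0 0 -0.05;0.2 4.1 -0.2 14.5 0 0 -0.05;0.2 4.1 -0.2 14.5 0 0 -0.05", newtons=30)

```text
time_s: 3.75
eef_pos: [505.8, -189.0, 156.6]
ee_rot: [0.001, 0.689, 0.725, 0.0]
force: [0.3, -0.5, -0.2]
grip_width: 0.458
grip_force: 0.0
```

step_arm(commands="0 0 0 0 0 0 0;0 0 0 0 0 0 0;0 0 0 0 0 0 0;0 0 0 0 0 0 0;0 0 0 0 0 0 0;0 0 0 0 0 0 0", newtons=30)

```text
time_s: 4.25
eef_pos: [505.4, -189.0, 155.8]
ee_rot: [0.0, 0.689, 0.725, -0.0]
force: [-1.1, 0.4, 6.3]
grip_width: 0.116
grip_force: 31.2
```

step_arm(commands="0 0 0 0 0 0 0;0 0 0 -1 0 0 0;0 0 0 -2.5 0 0 0;0 0 0 -5 0 0 0;0 0 0 -8 0 0 0;0 0 0 -11 0 0 0;0 0 0 -14 0 0 0;0 0 0 -15 0 0 0;0 0 0 -15 0 0 0", newtons=60)

```text
time_s: 5.0
eef_pos: [505.9, -189.2, 307.4]
ee_rot: [0.002, 0.689, 0.725, 0.0]
force: [1.0, -0.6, -2.6]
grip_width: 0.104
grip_force: 58.6
```

```bash
python3 - <<'E'
from h import *
np.set_printoptions(precision=1,suppress=True)
s=sense(); print(s['eef_pos'],s['force'],s['wrist_torque']*1,s['grip_width'])
A,B=camera_model("scene"),camera_model("side")
out={}
for c in("scene","side","wrist"):
    im=capture(c); save('l_'+c,im); out[c]={}
    for l in("grip","entry","rack","mark","upright"):
        r=spot_point(c,l); out[c][l]=r; print(c,l,[(np.array(x['xy']),round(x['score'],2)) for x in r])
t=s['eef_pos']
print(proj(A,t+[0,0,-3]),proj(B,t+[0,0,-3]),'entry',proj(A,t-[0,0,79]),proj(B,t-[0,0,79]))
E
```

```text
[ 505.9 -189.2  307.4] [ 1.  -0.6 -2.6] [ 0. -0.  0.] 0.10444751192235184
scene grip [(array([216.3, 200.5]), 0.84), (array([259.4, 168. ]), 0.74), (array([252.4, 164.4]), 0.73), (array([280.4, 316.2]), 0.51)]
scene entry [(array([245.3, 145.2]), 0.92), (array([217.8, 222.7]), 0.84), (array([373.8, 269.6]), 0.62), (array([268.3, 182.5]), 0.55)]
scene rack [(array([253.4, 164.3]), 0.95), (array([265.6, 193.6]), 0.93), (array([221.4, 242.1]), 0.74), (array([210.3, 272. ]), 0.51)]
scene mark [(array([370.7, 235.9]), 0.7)]
scene upright [(array([374.7, 271.1]), 0.72)]
side grip [(array([269. , 139.4]), 0.61), (array([322.1,  85.3]), 0.6), (array([353.6, 136.6]), 0.41)]
side entry [(array([271.8, 159.7]), 0.86), (array([323.5, 108.3]), 0.55)]
side rack [(array([274.2, 181.4]), 0.83), (array([326.5, 129.4]), 0.7), (array([355.7, 167. ]), 0.47)]
side mark [(array([322.5,  85. ]), 0.68), (array([306.7, 253.6]), 0.6)]
side upright [(array([312.5, 284.9]), 0.94), (array([241.5, 187.9]), 0.57), (array([285.3, 213.9]), 0.52)]
wrist grip [(array([320. , 268.4]), 0.95), (array([231. , 216.3]), 0.92), (array([503.9, 168.2]), 0.74)]
wrist entry [(array([244.1, 198.6]), 0.91), (array([468.4, 153.1]), 0.57)]
wrist rack [(array([253.1, 191.6]), 0.78), (array([325.2, 190.6]), 0.76), (array([445.8, 149.3]), 0.7)]
wrist mark []
wrist upright [(array([442.4, 254.1]), 0.56)]
[244.7 117.9] [324.6  84.5] entry [247.6 143.7] [324.9 110.5]
```

```bash
python3 - <<'E'
from h import *
np.set_printoptions(precision=1,suppress=True)
A,B=camera_model("scene"),camera_model("side")
print(tri(A,(427,254),B,(206,286)),onz(A,(427,254),240),onz(B,(206,286),240))
for p,q in (((373.7,234.8),(307.3,255)),((374.6,269),(310.3,285))): print(tri(A,p,B,q))
go([585,200,310],0.05)
E
```

```text
(array([658.2, 410.4, 240.3]), np.float64(6.3441494458681085)) [660.1 413.6 240. ] [658.6 406.5 240. ]
(array([519.6, 226. , 106.9]), np.float64(3.1679008546869896))
(array([517. , 232.1,  -0.5]), np.float64(0.6552038203714698))
go [38.4  9.9 -0.5] [ 0.  0. -0.]
```

Clear path: the measuring cylinder stands at (659, 410).

step_arm(commands="0 3 1 -0.3 0 0 0;0 7 2 -0.5 0 0 0;0 11 3 -0.5 0 0 0;0 15 4 -0.5 0 0 0;0 19 5 -0.5 0 0 0;0 23 6 -0.5 0 0 0;0 27 7 -0.5 0 0 0;0 31 8 -0.5 0 0 0;0 34 9 -0.5 0 0 0;0 37 9.6 -0.5 0 0 0;0 38.3 9.9 -0.5 0 0 0;0 38.3 9.9 -0.5 0 0 0;0 38.3 9.9 -0.5 0 0 0")

```text
time_s: 6.98
eef_pos: [585.1, 198.4, 310.0]
ee_rot: [0.0, 0.689, 0.725, -0.0]
force: [-0.1, -0.6, -3.1]
grip_width: 0.109
grip_force: 58.7
```

```bash
python3 - <<'E'
from h import *
np.set_printoptions(precision=1,suppress=True)
s=sense(); print(s['time_s'],s['eef_pos'],s['ee_rot'],s['force'])
W=camera_model("wrist");im=capture("wrist"); save('w2',im)
for l in("upright","mark","entry","grip","rack","pin"):
    for r in spot_point("wrist",l)[:3]: print(l,np.array(r['xy']),round(r['score'],2))
A=capture("scene"); save('s2',A);a=A[170:310,320:440]
c=im[60:380,170:450]
save('v2',np.hstack([cv2.resize(c,(437,500),interpolation=cv2.INTER_CUBIC),cv2.resize(A[130:310,330:460],(361,500),interpolation=cv2.INTER_CUBIC)]))
E
```

```text
6.9833 [585.1 198.4 310. ] [ 0.   0.7  0.7 -0. ] [-0.1 -0.6 -3.1]
upright [276.9 135.7] 0.58
grip [323.6 267.2] 0.59
grip [257.6 145.7] 0.4
rack [323.9 192.7] 0.59Traceback (most recent call last):
  File "<stdin>", line 6, in <module>
ValueError: it knows: cup, cylinder, entry, grip, jar, mark, rack, stand, stopwatch, upright, weight
```

```bash
python3 - <<'E'
from h import *
im=cv2.cvtColor(cv2.imread('pics/w2.png'),cv2.COLOR_BGR2RGB)
A=capture("scene"); save('s2',A)
c=im[60:380,170:450]
save('v2',np.hstack([cv2.resize(c,(437,500),interpolation=cv2.INTER_CUBIC),cv2.resize(A[130:310,330:460],(361,500),interpolation=cv2.INTER_CUBIC)]))
E
```

```text
(no output)
```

View pics/v2.png

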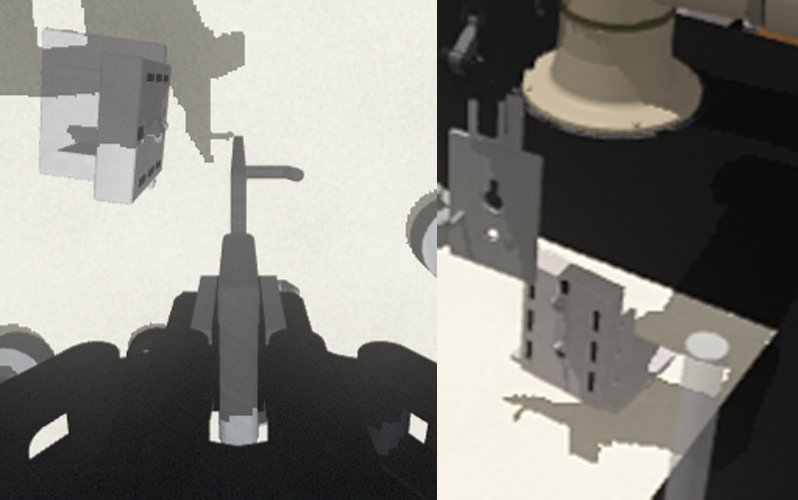

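The wrist view shows the upright top left with its front face towards the rack, and the rack edge-on with its peg at right. The scene view shows the keyhole, the screw (upper bump, crop (560,300)) and the pin (crop (560,348)). I'll enlarge the upright to get exact corners.

```bash
python3 - <<'E'
import cv2,numpy as np
a=cv2.imread('pics/w2.png')[70:200,190:290]; b=cv2.imread('pics/s2.png')[210:285,350:420]
cv2.imwrite('pics/v3.png',np.hstack([cv2.resize(a,(400,520),interpolation=cv2.INTER_CUBIC),cv2.resize(b,(400,520*0+429),interpolation=cv2.INTER_CUBIC) if 0 else cv2.copyMakeBorder(cv2.resize(b,(392,420),interpolation=cv2.INTER_CUBIC),0,100,0,8,cv2.BORDER_CONSTANT)]))
E
```

```text
(no output)
```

View pics/v3.png

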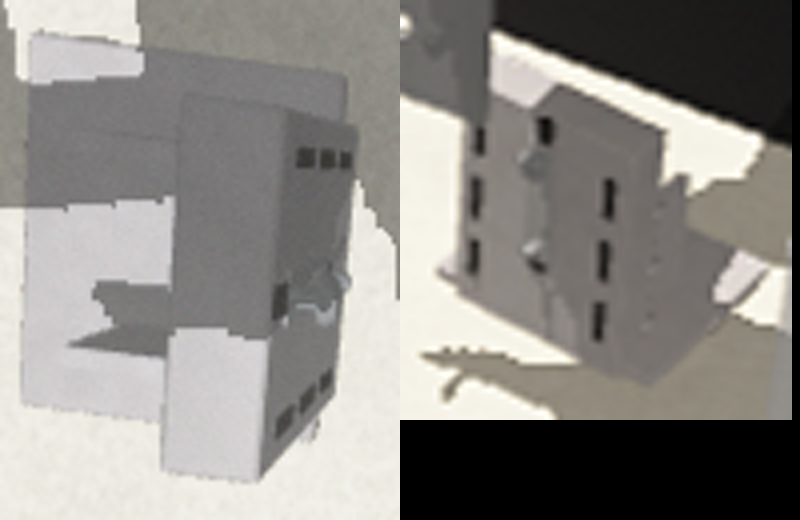

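```bash
python3 - <<'E'
from h import *
np.set_printoptions(precision=1,suppress=True)
W=camera_model("wrist");A=camera_model("scene")
q=lambda u,v,z:onz(W,(190+(u+.5)/4-.5,70+(v+.5)/4-.5),z)
BL,FL,FR,BR=q(180,95,128),q(287,110,128),q(260,482,128),q(163,472,128)
print(BL,FL,FR,BR,'w',np.linalg.norm(FL-FR),'t',np.linalg.norm(FL-BL),np.linalg.norm(FR-BR))
print('bottom',q(356,127,0),q(335,392,0))
n=lambda a,b:np.degrees(np.arctan2((a-b)[1],(a-b)[0]))
print('front edge dir',n(FL,FR),n(BL,BR),n(FL,BL),n(FR,BR))
m=(FL+FR)/2; d=(FL-FR)/np.linalg.norm(FL-FR); nx=np.array([d[1],-d[0],0]); print('mid',m,'normal',nx)
for nm,uv,off in (("screw",(373.6,238.6),12),("pin",(374.1,254.6),8)):
    e,r=ray(A,uv); P0=m+nx*off; t=((P0-e)@nx)/(r@nx); X=e+r*t; print(nm,X,'lateral',(X-m)@d)
# rack hanging: entry expectations
s=sense(); t=np.array(s['eef_pos']); yw=0.05
print('entry proj',proj(A,t-[0,0,80]),'catch',proj(A,t-[0,0,112]))
for r in spot_point("scene","entry")[:4]: print(r)
for r in spot_point("scene","rack")[:4]: print(r)
a=cv2.imread('pics/s2.png')[130:250,320:400]; cv2.imwrite('pics/v4.png',cv2.resize(a,(533,600)[0:2] if 0 else (400,600),interpolation=cv2.INTER_CUBIC))
E
```

```text
[502. 276. 128.] [526.4 273.9 128. ] [519.7 185.9 128. ] [495.8 187.3 128. ] w 88.22333856480287 t 24.479104976448586 23.880603753418296
bottom [525.4 274.3   0. ] [519.4 187.    0. ]
front edge dir 85.65123382661687 86.03922203520163 -4.835928543326113 -3.263346080460943
mid [523.  229.9 128. ] normal [ 1.  -0.1  0. ]
screw [535.4 233.7 110.8] lateral 4.736584014512451
pin [531.5 235.9  59.3] lateral 6.5806942487902775
entry proj [350.6 201.8] catch [350.3 213.6]
{'xy': [220.0, 225.1], 'score': 0.72}
{'xy': [352.2, 202.0], 'score': 0.67}
{'xy': [264.3, 181.1], 'score': 0.6}
{'xy': [223.4, 243.4], 'score': 0.86}
{'xy': [351.8, 226.2], 'score': 0.61}
{'xy': [263.7, 193.7], 'score': 0.61}
{'xy': [414.3, 338.5], 'score': 0.43}
```

View pics/v4.png

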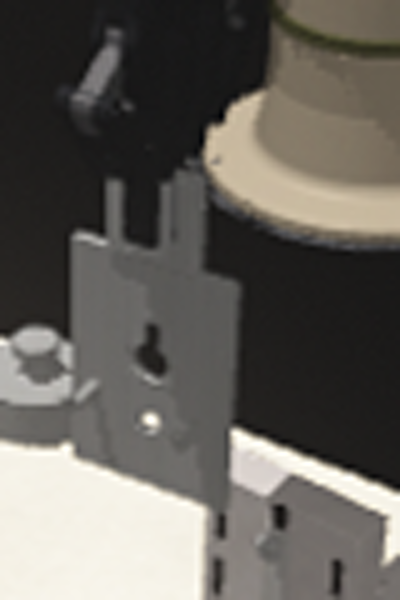

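```bash
python3 - <<'E'
from h import *
np.set_printoptions(precision=1,suppress=True)
W=camera_model("wrist");A=camera_model("scene")
for z in(110,): print('screw tip wrist',onz(W,(190+340/4,70+283/4),z))
yaw=-0.073; n=np.array([np.cos(yaw),np.sin(yaw),0]); d=np.array([-n[1],n[0],0]); o=np.array([523,230.2,0])
def P(x,y,z): return o+n*x+d*y+np.array([0,0,z])
def draw(img,cm,u0,v0,w,h,s):
    c=cv2.resize(img[v0:v0+h,u0:u0+w],None,fx=s,fy=s,interpolation=cv2.INTER_CUBIC)
    pt=lambda p:tuple(int(round(k)) for k in ((proj(cm,p)-[u0,v0]+.5)*s-.5))
    for x in(0,-25):
        q=[P(x,-45,0),P(x,45,0),P(x,45,128),P(x,-45,128)]
        for i in range(4): cv2.line(c,pt(q[i]),pt(q[(i+1)%4]),(0,0,255) if x==0 else (0,160,0),1)
    cv2.circle(c,pt(P(13,0,110)),3,(255,0,0),1); cv2.circle(c,pt(P(9,0,60)),3,(255,0,0),1)
    return c
a=draw(cv2.imread('pics/w2.png'),W,190,70,100,130,4)
b=draw(cv2.imread('pics/s2.png'),A,350,205,60,87,6)
H=max(a.shape[0],b.shape[0]); f=lambda c:cv2.copyMakeBorder(c,0,H-c.shape[0],0,0,cv2.BORDER_CONSTANT)
cv2.imwrite('pics/v5.png',np.hstack([f(a),f(b)]))
E
```

```text
screw tip wrist [536.7 233.8 110. ]
```

View pics/v5.png

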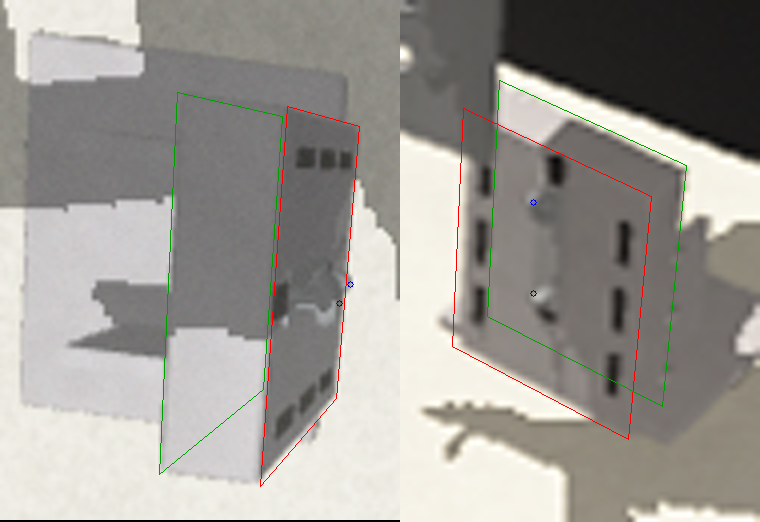

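The overlay matches the upright's slots and corners in both views. The face middle is at (523, 230), yaw is -0.073 rad, and the screw is at about z 110. I'll turn the rack, descend in front of the face, then approach.

```bash
python3 - <<'E'
from h import *
go([570.9,226.7,190.5],-0.073)
E
```

```text
go [ 2.923 -1.282 11.992] [0.0002 0.     0.1224]
```

step_arm(commands="0 1.5 -0.6 1 0 0 0.06;0 2.9 -1.3 4 0 0 0.122;0 2.9 -1.3 7 0 0 0.122;0 2.9 -1.3 10 0 0 0.122;0 2.9 -1.3 11.5 0 0 0.122;0 2.9 -1.3 12 0 0 0.122;0 2.9 -1.3 12 0 0 0.122;0 2.9 -1.3 12 0 0 0.122")

```text
time_s: 8.1
eef_pos: [571.2, 226.9, 191.6]
ee_rot: [0.001, 0.732, 0.681, 0.001]
force: [0.1, 0.3, -1.6]
grip_width: 0.109
grip_force: 58.7
```

```bash
cat >> h.py <<'E'
def rel():
    "TCP in the upright's frame (off face, lateral, z), force on tool in the same axes"
    s=sense(); yaw=-0.073; n=np.array([np.cos(yaw),np.sin(yaw),0]); d=np.array([-n[1],n[0],0]); o=np.array([523,230.2,0])
    p=np.array(s['eef_pos'])-o; f=np.array(s['force']); R=rot(s['ee_rot'])
    print('t',s['time_s'],'rel',np.round([p@n,p@d,p[2]],1),'F',np.round([f@n,f@d,f[2]],1),'M',np.round(s['wrist_torque'],2),'yaw',round(np.arctan2(R[1,1],R[0,1]),4),'grip',s['grip_force'])
E
python3 - <<'E'
from h import *
np.set_printoptions(precision=1,suppress=True)
rel()
A=camera_model("scene");im=capture("scene");save('s3',im); capture("side");
for c in("scene","side"):
  for l in("entry","mark"):
    for r in spot_point(c,l)[:4]: print(c,l,np.array(r['xy']),round(r['score'],2))
t=sense()['eef_pos']; print(proj(A,t-[0,0,80]),proj(camera_model("side"),t-[0,0,80]))
save('v6',cv2.resize(im[175:275,330:430],(600,600),interpolation=cv2.INTER_CUBIC))
E
```

```text
t 8.1 rel [ 48.3   0.2 191.6] F [ 0.1  0.3 -1.6] M [-0.  0.  0.] yaw -0.0722 grip 58.701345920562744
scene entry [361.8 248. ] 0.96
scene entry [268.1 179.9] 0.78
scene entry [216.8 222.9] 0.62
scene mark [373.4 236.5] 0.66
scene mark [366.9 268.5] 0.59
side entry [284.6 250.2] 0.95
side entry [355.3 154.9] 0.71
side mark [304.9 255.4] 0.78
[363.3 245.3] [283.9 252.5]
```

View pics/v6.png

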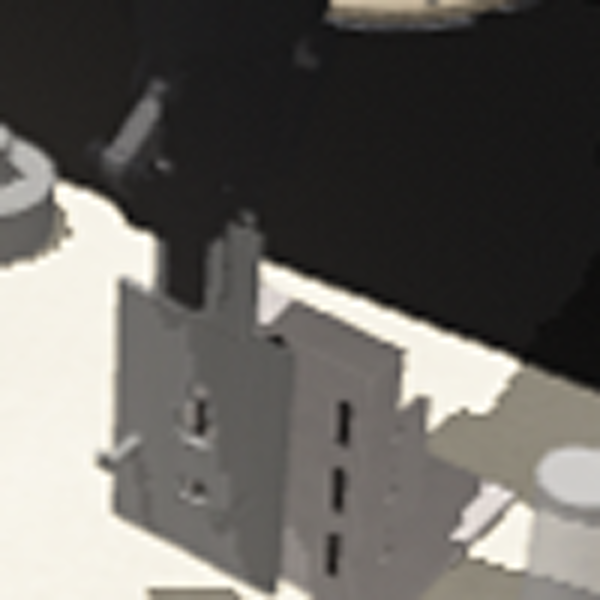

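The rack now hangs parallel in front of the upright, with its keyhole at crop (198,425) and no contact yet. I'm moving in and will feel for the screw.

step_arm(commands="0 0 -1 0 0 0 0;0 0 -2 0 0 0 0;0 0 -2.8 0 0 0 0;0 0 -3 0 0 0 0;0 0 -3 0 0 0 0;0 0 -3 0 0 0 0")

```text
time_s: 8.9
eef_pos: [541.1, 229.1, 190.6]
ee_rot: [0.0, 0.732, 0.681, 0.0]
force: [0.2, 0.0, -3.2]
grip_width: 0.106
grip_force: 58.9
```

step_arm(commands="0 0 -0.1 0 0 0 0;0 0 -0.2 0 0 0 0;0 0 -0.3 0 0 0 0;0 0 -0.4 0 0 0 0;0 0 -0.4 0 0 0 0;0 0 -0.4 0 0 0 0")

```text
time_s: 9.4
eef_pos: [536.8, 229.3, 190.3]
ee_rot: [0.0, 0.732, 0.681, 0.0]
force: [-0.0, -0.6, -1.8]
grip_width: 0.11
grip_force: 58.8
```

```bash
python3 -c "
from h import *
rel()"
```

```text
t 9.4 rel [1.380e+01 1.000e-01 1.903e+02] F [ 0.  -0.6 -1.8] M [-0.04 -0.    0.06] yaw -0.072 grip 58.843719363212585
```

step_arm(commands="0 0 -0.05 0 0 0 0;0 0 -0.1 0 0 0 0;0 0 -0.15 0 0 0 0;0 0 -0.2 0 0 0 0;0 0 -0.2 0 0 0 0")

```text
time_s: 9.82
eef_pos: [535.6, 229.4, 190.5]
ee_rot: [0.001, 0.732, 0.681, 0.001]
force: [6.0, 0.1, -6.0]
grip_width: 0.105
grip_force: 58.5
```

step_arm(commands="0 0 -0.05 0 0 0 0;0 0 -0.1 0 0 0 0;0 0 -0.1 0 0 0 0;0 0 -0.1 0 0 0 0")

```text
time_s: 10.15
eef_pos: [535.2, 229.4, 190.5]
ee_rot: [0.001, 0.732, 0.681, 0.002]
force: [8.9, -0.6, -6.5]
grip_width: 0.111
grip_force: 58.6
```

```bash
python3 -c "
from h import *
rel()"
```

```text
t 10.15 rel [ 12.2   0.  190.5] F [ 8.9  0.  -6.5] M [-0.1  -2.09  0.01] yaw -0.0723 grip 58.5944527387619
```

There is contact near the head with the bevel pressing the rack downwards, so I need to go a little lower.

step_arm(commands="0 0 0.1 0 0 0 0;0 0 0.1 0.1 0 0 0;0 0 0.1 0.2 0 0 0;0 0 0.1 0.2 0 0 0;0 0 0.05 0.2 0 0 0;0 0 0 0.2 0 0 0;0 0 0 0.2 0 0 0;0 0 0 0.2 0 0 0")

```text
time_s: 10.82
eef_pos: [534.4, 229.6, 188.4]
ee_rot: [0.001, 0.732, 0.681, 0.001]
force: [7.3, 0.3, -4.0]
grip_width: 0.11
grip_force: 59.0
```

```bash
python3 -c "
from h import *
rel()"
```

```text
t 10.8167 rel [ 11.5   0.2 188.4] F [ 7.3  0.8 -4. ] M [ 0.04 -1.82 -0.04] yaw -0.0721 grip 58.971607089042664
```

step_arm(commands="0 0 0.1 0 0 0 0;0 0 0.1 0.1 0 0 0;0 0 0.1 0.2 0 0 0;0 0 0.05 0.2 0 0 0;0 0 0 0.2 0 0 0;0 0 0 0.2 0 0 0;0 0 0 0.2 0 0 0")

```text
time_s: 11.4
eef_pos: [533.3, 229.6, 186.0]
ee_rot: [-0.0, 0.732, 0.681, -0.001]
force: [0.4, 0.2, -3.7]
grip_width: 0.112
grip_force: 59.2
```

```bash
python3 -c "
from h import *
rel()"
```

```text
t 11.4 rel [1.03e+01 1.00e-01 1.86e+02] F [ 0.4  0.2 -3.7] M [0.09 0.05 0.04] yaw -0.0719 grip 59.1963529586792
```

The head is in the hole and the force is gone. Pressing on slowly over the pin.

step_arm(commands="0 0 -0.1 0 0 0 0;0 0 -0.2 0 0 0 0;0 0 -0.3 0 0 0 0;0 0 -0.35 0 0 0 0;0 0 -0.35 0 0 0 0")

```text
time_s: 11.82
eef_pos: [530.7, 229.9, 186.4]
ee_rot: [0.0, 0.732, 0.681, 0.001]
force: [4.9, 1.9, -7.0]
grip_width: 0.112
grip_force: 58.6
```

step_arm(commands="0 0 -0.1 0 0 0 0;0 0 -0.2 0 0 0 0;0 0 -0.3 0 0 0 0;0 0 -0.3 0 0 0 0;0 0 -0.3 0 0 0 0")

```text
time_s: 12.23
eef_pos: [527.7, 230.1, 186.5]
ee_rot: [0.0, 0.732, 0.681, 0.001]
force: [4.5, 2.2, -7.4]
grip_width: 0.105
grip_force: 58.8
```

```bash
python3 -c "
from h import *
rel()"
```

```text
t 12.2333 rel [  4.7   0.3 186.5] F [ 4.3  2.5 -7.4] M [ 0.29 -1.33 -0.01] yaw -0.0721 grip 58.78988206386566
```

step_arm(commands="0 0.05 0 0.05 0 0 0;0 0.05 -0.1 0.1 0 0 0;0 0.05 -0.2 0.1 0 0 0;0 0.05 -0.3 0.1 0 0 0;0 0.05 -0.3 0.1 0 0 0;0 0.05 -0.3 0.1 0 0 0")

```text
time_s: 12.73
eef_pos: [524.5, 230.7, 185.7]
ee_rot: [0.0, 0.732, 0.681, 0.0]
force: [4.6, -0.9, 0.5]
grip_width: 0.113
grip_force: 59.5
```

```bash
python3 -c "
from h import *
rel()"
```

```text
t 12.7333 rel [  1.5   0.6 185.7] F [ 4.7 -0.6  0.5] M [-0.18 -1.29 -0.03] yaw -0.072 grip 59.47682797908783
```

Fully over the head and the pin is pushed in. Now I'm pulling down.

step_arm(commands="0 0 0 0.1 0 0 0;0 0 0 0.2 0 0 0;0 0 0 0.3 0 0 0;0 0 0 0.4 0 0 0;0 0 0 0.4 0 0 0")

```text
time_s: 13.15
eef_pos: [524.2, 230.7, 180.9]
ee_rot: [-0.0, 0.732, 0.681, -0.0]
force: [5.6, -0.4, -2.6]
grip_width: 0.113
grip_force: 59.2
```

```bash
python3 -c "
from h import *
rel()"
```

```text
t 13.15 rel [  1.2   0.6 180.9] F [ 5.6  0.1 -2.6] M [ 0.   -1.44  0.  ] yaw -0.0721 grip 59.169822335243225
```

step_arm(commands="0 0 0 0.1 0 0 0;0 0 0 0.2 0 0 0;0 0 0 0.3 0 0 0;0 0 0 0.4 0 0 0;0 0 0 0.5 0 0 0;0 0 0 0.5 0 0 0")

```text
time_s: 13.65
eef_pos: [524.2, 230.8, 175.9]
ee_rot: [-0.0, 0.732, 0.681, -0.0]
force: [4.6, 0.5, -2.8]
grip_width: 0.111
grip_force: 59.3
```

```bash
python3 -c "
from h import *
rel()"
```

```text
t 13.65 rel [  1.2   0.6 175.9] F [ 4.6  0.8 -2.8] M [ 0.02 -1.45  0.01] yaw -0.0721 grip 59.25864279270172
```

step_arm(commands="0 0 0 0.1 0 0 0;0 0 0 0.2 0 0 0;0 0 0 0.3 0 0 0;0 0 0 0.4 0 0 0;0 0 0 0.4 0 0 0;0 0 0 0.4 0 0 0")

```text
time_s: 14.15
eef_pos: [524.2, 230.6, 171.7]
ee_rot: [-0.0, 0.732, 0.681, -0.0]
force: [6.3, 0.3, -4.9]
grip_width: 0.111
grip_force: 59.0
```

step_arm(commands="0 0 0 0.05 0 0 0;0 0 0 0.1 0 0 0;0 0 0 0.15 0 0 0;0 0 0 0.2 0 0 0;0 0 0 0.2 0 0 0")

```text
time_s: 14.57
eef_pos: [524.2, 230.6, 169.6]
ee_rot: [-0.0, 0.732, 0.681, -0.0]
force: [5.4, -0.4, -5.4]
grip_width: 0.11
grip_force: 58.9
```

```bash
python3 -c "
from h import *
rel()"
```

```text
t 14.5667 rel [  1.1   0.5 169.6] F [ 5.4 -0.  -5.4] M [-0.02 -1.56 -0.09] yaw -0.0722 grip 58.89478325843811
```

step_arm(commands="0 0 0 0.05 0 0 0;0 0 0 0.1 0 0 0;0 0 0 0.1 0 0 0;0 0 0 0.1 0 0 0")

```text
time_s: 14.9
eef_pos: [524.2, 230.5, 168.7]
ee_rot: [-0.0, 0.732, 0.681, -0.0]
force: [5.4, -0.7, -2.5]
grip_width: 0.11
grip_force: 59.5
```

step_arm(commands="0 0 0 0.05 0 0 0;0 0 0 0.1 0 0 0;0 0 0 0.1 0 0 0;0 0 0 0.1 0 0 0")

```text
time_s: 15.23
eef_pos: [524.3, 230.6, 168.1]
ee_rot: [-0.0, 0.732, 0.681, -0.0]
force: [5.8, -0.4, 0.7]
grip_width: 0.108
grip_force: 59.9
```

```bash
python3 -c "
from h import *
rel()"
```

```text
t 15.2333 rel [  1.2   0.5 168.1] F [ 5.8 -0.   0.7] M [-0.02 -1.16 -0.2 ] yaw -0.0726 grip 59.906399846076965
```

step_arm(commands="0 0 0 0.05 0 0 0;0 0 0 0.1 0 0 0;0 0 0 0.1 0 0 0;0 0 0 0.1 0 0 0")

```text
time_s: 15.57
eef_pos: [524.3, 230.6, 167.2]
ee_rot: [-0.0, 0.732, 0.681, -0.0]
force: [5.7, -0.8, -0.6]
grip_width: 0.109
grip_force: 60.0
```

```bash
python3 -c "
from h import *
rel()"
```

```text
t 15.5667 rel [  1.2   0.5 167.2] F [ 5.7 -0.4 -0.6] M [ 0.03 -1.07 -0.19] yaw -0.0726 grip 60.02179205417633
```

step_arm(commands="0 0 0 0.05 0 0 0;0 0 0 0.1 0 0 0;0 0 0 0.1 0 0 0;0 0 0 0.1 0 0 0")

```text
time_s: 15.9
eef_pos: [524.3, 230.7, 166.2]
ee_rot: [-0.0, 0.732, 0.681, -0.0]
force: [4.9, 0.2, 0.4]
grip_width: 0.109
grip_force: 60.2
```

```bash
python3 -c "
from h import *
rel()"
```

```text
t 15.9 rel [  1.3   0.6 166.2] F [4.9 0.5 0.4] M [ 0.02 -1.02 -0.22] yaw -0.0722 grip 60.22247493267059
```

step_arm(commands="0 0 0.05 0.02 0 0 0;0 0 0.1 0.05 0 0 0;0 0 0.1 0.05 0 0 0;0 0 0.1 0.05 0 0 0")

```text
time_s: 16.23
eef_pos: [524.6, 230.8, 165.9]
ee_rot: [-0.001, 0.732, 0.681, -0.001]
force: [-1.6, -0.2, 6.4]
grip_width: 0.106
grip_force: 60.7
```

```bash
python3 -c "
from h import *
rel()"
```

```text
t 16.2333 rel [  1.6   0.7 165.9] F [-1.6 -0.3  6.4] M [-0.04 -0.1  -0.11] yaw -0.0717 grip 60.692821741104126
```

step_arm(commands="0 0 -0.03 0.03 0 0 0;0 0 -0.05 0.06 0 0 0;0 0 -0.05 0.06 0 0 0;0 0 -0.05 0.06 0 0 0")

```text
time_s: 16.57
eef_pos: [524.5, 230.8, 165.8]
ee_rot: [-0.0, 0.732, 0.681, -0.0]
force: [-0.3, -0.6, 7.7]
grip_width: 0.107
grip_force: 61.1
```

```bash
python3 - <<'E'
from h import *
np.set_printoptions(precision=1,suppress=True)
rel()
im=capture("scene");save('s4',im); b=capture("side"); save('b4',b)
save('v7',np.hstack([cv2.resize(im[185:285,335:415],(400,500),interpolation=cv2.INTER_CUBIC),cv2.resize(b[215:315,265:345],(400,500),interpolation=cv2.INTER_CUBIC)]))
E
```

```text
t 16.5667 rel [  1.5   0.7 165.8] F [-0.3 -0.7  7.7] M [-0.1 -0.2 -0.1] yaw -0.0717 grip 61.07516169548035
```

View pics/v7.png

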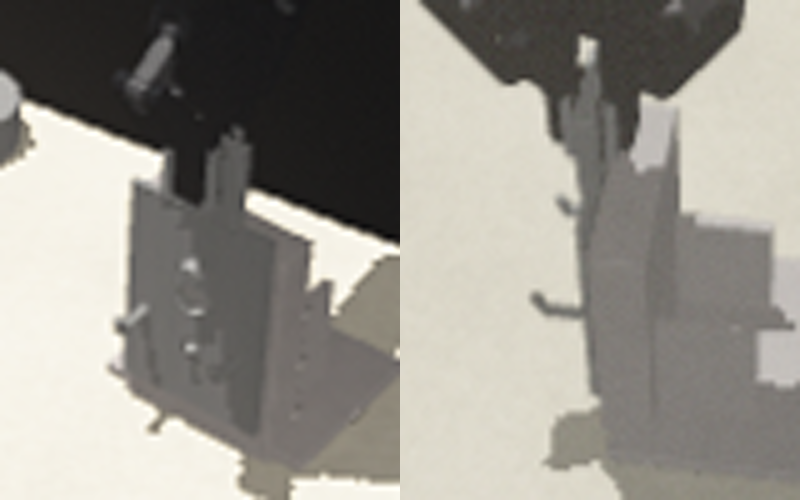

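The picture shows the screw head at the top of the keyhole (left crop (190,268)), the empty entry hole below it, and the bright pin tip in the catch hole (190,347). One more light press will confirm the stop.

step_arm(commands="0 0 0 0.03 0 0 0;0 0 0 0.06 0 0 0;0 0 0 0.1 0 0 0;0 0 0 0.1 0 0 0")

```text
time_s: 17.0
eef_pos: [524.6, 230.9, 165.6]
ee_rot: [0.0, 0.732, 0.681, 0.0]
force: [-1.8, -1.6, 13.6]
grip_width: 0.11
grip_force: 62.2
```

step_arm(commands="0 0 0 -0.1 0 0 0;0 0 0 -0.25 0 0 0;0 0 0 -0.25 0 0 0;0 0 0 -0.25 0 0 0")

```text
time_s: 17.33
eef_pos: [524.5, 230.7, 166.3]
ee_rot: [-0.0, 0.732, 0.681, -0.001]
force: [2.3, 0.6, -1.2]
grip_width: 0.106
grip_force: 59.8
```

```bash
python3 -c "
from h import *
rel()"
```

```text
t 17.3333 rel [  1.4   0.6 166.3] F [ 2.2  0.8 -1.2] M [ 0.03 -0.45 -0.07] yaw -0.0719 grip 59.84610199928284
```

step_arm(commands="0 0 0 -0.05 0 0 0;0 0 0 -0.1 0 0 0;0 0 0 -0.15 0 0 0;0 0 0 -0.15 0 0 0")

```text
time_s: 17.67
eef_pos: [524.5, 230.7, 167.9]
ee_rot: [-0.0, 0.732, 0.681, -0.001]
force: [1.0, -0.5, -2.4]
grip_width: 0.106
grip_force: 59.4
```

step_arm(commands="0 0 0 -0.05 0 0 0;0 0 0 -0.1 0 0 0;0 0 0 -0.12 0 0 0;0 0 0 -0.12 0 0 0")

```text
time_s: 18.0
eef_pos: [524.5, 230.6, 168.8]
ee_rot: [-0.0, 0.732, 0.681, -0.001]
force: [1.4, 1.2, -9.0]
grip_width: 0.108
grip_force: 58.5
```

```bash
python3 -c "
from h import *
rel()"
```

```text
t 18.0 rel [  1.4   0.5 168.8] F [ 1.3  1.3 -9. ] M [-0.01 -0.44 -0.07] yaw -0.072 grip 58.453407883644104
```

The pin catches the rack (-9 N on lifting), so it has clicked. I'm pulling back fully home, then releasing and backing off.

step_arm(commands="0 0 0 0.1 0 0 0;0 0 0 0.2 0 0 0;0 0 0 0.3 0 0 0;0 0 0 0.36 0 0 0;0 0 0 0.36 0 0 0")

```text
time_s: 18.42
eef_pos: [524.8, 230.8, 166.2]
ee_rot: [0.0, 0.732, 0.681, 0.0]
force: [-1.6, 0.1, 0.3]
grip_width: 0.105
grip_force: 59.9
```

step_arm(commands="0.12 0 0 0 0 0 0;0.2 0 0 0 0 0 0;0.3 0 0 0 0 0 0;0.4 0 0 0 0 0 0;0.5 0 0 0 0 0 0;0.5 0 0 0 0 0 0;0.5 0 0 0 0 0 0")

```text
time_s: 19.0
eef_pos: [524.8, 230.7, 165.8]
ee_rot: [0.0, 0.732, 0.681, 0.0]
force: [0.1, 0.2, -0.1]
grip_width: 0.5
grip_force: 0.0
```

step_arm(commands="0.5 0 0 -0.5 0 0 0;0.5 0 0 -2 0 0 0;0.5 0 0 -5 0 0 0;0.5 0 0 -8 0 0 0;0.5 0 0 -11 0 0 0;0.5 0 0 -14 0 0 0;0.5 0 0 -15 0 0 0;0.5 0 0 -15 0 0 0")

```text
time_s: 19.67
eef_pos: [525.4, 230.9, 318.8]
ee_rot: [0.001, 0.732, 0.681, 0.002]
force: [-0.6, 1.1, 0.5]
grip_width: 0.499
grip_force: 0.0
```

```bash
python3 - <<'E'
from h import *
rel()
im=capture("scene"); b=capture("side")
save('v8',np.hstack([cv2.resize(im[185:285,335:415],(400,500),interpolation=cv2.INTER_CUBIC),cv2.resize(b[90:330,170:362],(400,500),interpolation=cv2.INTER_CUBIC)]))
E
```

```text
t 19.6667 rel [  2.3   0.8 318.8] F [-0.6  1.1  0.5] M [ 0.02  0.02 -0.02] yaw -0.0719 grip 0.0
```

View pics/v8.png

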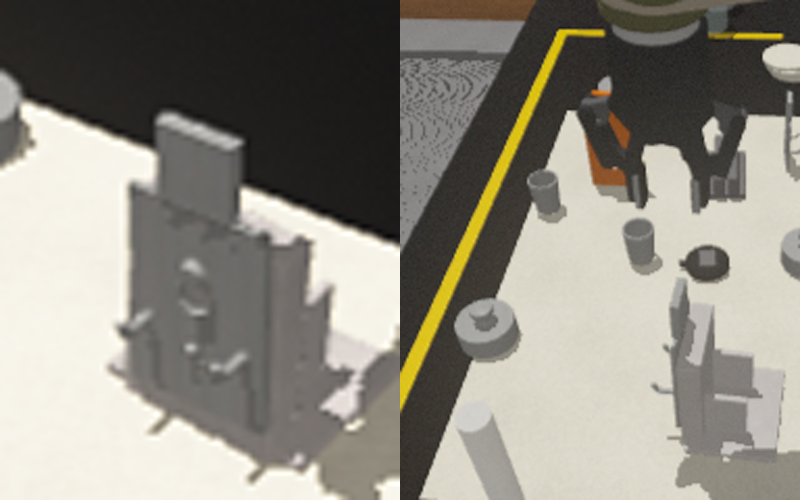

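The rack hangs on the screw with its head at the top of the slot (left crop (193,270)) and the pin in the catch hole (193,350). The gripper is clear and the other objects in view have not moved.

```bash
python3 -c "
from rig import *
print(finish_job())"
```

```text
the job is handed in; nothing more can be done
None
```

The rack hangs fully home on the screw, pegs outwards. A light lift test showed the spring pin has caught, and I then let go and handed the job in at about 20 s.

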